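Stow the ratchet and release the locked-out tool tray

ROBOT

A 6-joint arm with a two-finger parallel gripper is mounted at the origin on the work surface. World frame = base frame: x ahead of the robot, y to its left, z up, the work surface at z = 0. Lengths are in m, angles in rad, forces in N, time in s.
With the tool pointing down it reaches from about 0.325 to 0.9 m from the base axis. Payload 3.5 kg.
Tool frame: the origin (TCP) lies on the centre line of the jaws, within the pads' length; the fingertips stand 19 mm ahead of it and the grasp point (between the pads) is the TCP; z points along the fingers, y is the line along which they close (so a half turn about z gives the same grasp; the last joint's range is limited). The gripper opens to 85 mm and grips with 20 to 120 N. Pads are 22 mm wide; open, the fingers measure 114 mm over their backs; the gripper's body (76 mm by 85 mm) begins 54 mm behind the grasp point. The pads swing forward as they close: fully open they stand 13 mm farther back than shut.
Start: joints at [-1.425, 0.276, -0.026, 1.268, 0, 1.467], TCP at [0.154, -0.606, 0.25] pointing down, gripper open.
Joint ranges: [-3.12, 3.12], [-0.85, 1.88], [-1.08, 1.24], [-1.95, 2.15], [-1.57, 1.53], [-3.14, 3.14]. Speed limits (rad/s): [2.57, 2.57, 3.14, 3.14, 3.14, 3.14].

INTERFACE

Orientations are given as a rotation vector (axis times angle).
In Python, from plant import telemetry, snapshot, close_job gives the robot as it stands. The module is installed in compiled form; this text tells all that it offers.
- The arm moves only by the tool send_rows, never from a script. Its argument "moves" is a list of rows, each an object with "linear": the shift along the tool's x, y, z in cm, a list of three; "rotation": the turn, a rotation vector about the tool's x, y, z in degrees, a list of three; "fingers": the gripper's target within -1 to 1 (fully open at 1, half-way at 0, shut at -1). In form: [{"linear": [tx, ty, tz], "rotation": [ax, ay, az], "fingers": fingers}, ...]. A call has exactly 8 rows; each row shifts and turns the commanded pose from where the row before left it, along the tool's axes as they then stand; what a row does not reach is not made up. A row lasts 1/10 s, in which the tool goes at most 50 mm and 8.59 degrees, less where a joint would pass 70% of its speed; a pose out of reach is approached as far as the arm can. A call with a gripper value outside its range is refused whole. The fingers move at their own pace and stop on an object; "force" is the grip in N (left out, the last holds). Time passes only in rows, so rows that do not move let the fingers close, or fill a call up. It gives the time, the measured TCP pose, the force and the opening at its end, in the units of the state.
- telemetry.state(): the state, without advancing time (a new reading comes with each control period).
- snapshot(name): name is "scene" or "top"; returns a dict with "color" (400x640x3 uint8, red, green, blue), "K" (3x3 intrinsics, pixels), "pose" (4x4, takes a point from camera to world coordinates). Camera axes: x right, y down, z forward; pixel columns grow to the right and rows downward; lengths in m; the calibration is good to about 2 mm. A picture is of the moment at which its call begins. There is no depth.
- close_job(): hands the job in, once; it reports no verdict.
The state is a dict: "t": time; "q": joint angles; "joint_vel": joint speeds; "joint_torque": joint torques, N m; "ee_pos": TCP position; "tcp_rot": TCP orientation; "wrist_force": force on the tool from outside, world axes, zero at the start; "ft_torque": the same for the moment, N m; "grip_width": opening from 0.0 (shut) to 1.0 (fully open).
Only numpy, scipy, OpenCV 4.12 (cv2) and the standard library are available. Lean on these libraries where they do the work, as an engineer would, in place of code of your own. Each camera call takes 0.05 s, during which the arm holds its last target. There are 200 camera calls.

TASK

Put the ratchet that is half under the timber bridge away in the pulled-out tray: lying flat on the tray floor, head first, with its whole head under the tray's half deck in the free bay, its handle inside the tray, and let go of it. Then press the release lever on the side of the tray, and push the tray fully home into the chest. Set the ratchet down without dropping it, do not slam the tray, and leave the other things on the bench where they are.

Things in the scene. Friction and masses are not known exactly. Their poses are not given: they have to be found in the camera images.
- ratchet_mid (a point): Ratchet (loose, about 0.34 kg, plain steel, 160 mm long). This point: half-way along it, 16 mm above its underside, near the centre of mass. x axis points to the head, z up as it lies. Neck 18 mm wide, 20 mm tall, from x +48 to -12 mm; dark handle grip 26 mm wide, 30 mm tall, from x -8 to -80 mm. At the start only about 60 mm at the head sticks out of the bridge's mouth.
- ratchet_head (a point): Centre of the ratchet's round head (44 mm across, 32 mm tall), 58 mm from ratchet_mid along +x, 16 mm above the underside; same axes. The head ends 22 mm beyond this point.
- ratchet_tail (a point): Tail end of the ratchet's handle, 80 mm from ratchet_mid along -x, 16 mm above its underside; same axes.
- bridge_mouth (a point): Fixed timber bridge: a plank 270 mm wide on two blocks. This point: on the bench, middle of its mouth, below the plank's front edge; x points into the bridge, y along the plank, z up. Opening 180 mm wide (y -90 to +90), 45 mm high; plank top at 61 mm, 130 mm deep; a dark axle part on it, up to 136 mm high, begins 46 mm behind the edge.
- tray_bay (a point): On the tray floor (16 mm above the bench) at the foot of the back wall, in the middle of the free bay under the half deck; moves with the tray. x points to the back (the way the tray retracts), y to the left seen from the front, z up. Free bay 86 mm wide (y -43 to +43); the bay on its left is full.
- tray_deck (a point): Middle of the front edge of the tray's half deck over the free bay: x -76, y 0, z +70 mm (the deck's top) from tray_bay; same axes. The deck runs 76 mm from here to the back wall; its underside is 66 mm above the floor. Bearings fixed on it reach 18 mm above it.
- tray_lip (a point): Top edge, outer face, of the tray's front lip, at x -190, y +33, z +18 mm from tray_bay; same axes. The lip is 24 mm high, 245 mm wide, 4 mm thick, its top 34 mm above the bench; push it along +x. The open floor between lip and deck is 110 mm deep, y -43 to +149 mm from tray_bay, side walls 20 mm high; a race 48 mm wide, 14 mm high is fixed on it, 54 mm behind this point and 82 mm left.
- tray (a joint): Slide of the tray, m: 0 = out and locked; 0.145 = fully home in the chest (lip 54 mm proud of the chest's face). The chest (fixed, grey, 286 mm wide, 210 mm deep, 135 mm high, middle at y +33 mm from tray_bay) has its front face 9 mm behind tray_bay when the tray is out. Until the lever is pressed the tray goes in only about 3 mm. Sliding takes 2 to 6 N.
- lever_pad (a point): Middle of the top of the release lever's flat steel pad (52 mm along x, 22 mm wide), 55 mm above the bench, outside the tray's right wall seen from the front, moving with the tray; x as tray_bay when up. Press it down 14 mm. The dark bracket fixed to the tray 29 mm behind it (+x), 31 mm wide, stands 70 mm above the bench: a finger holding the pad down and moving +x meets it and pushes the tray.
- lever (a joint): Release lever, rad: 0 = up (locked), 0.32 = fully pressed (pad 17 mm down). The pawl clears the catch from about 0.23. The spring needs about 3 N at the pad to start, 7 N fully pressed. Keep it pressed until the tray has gone in 20 mm; then the pawl rides on the rail and the lever stays partly down by itself.
- punch_mid (a point): Loose bystander: straight steel punch without a head, 120 mm long (along x), 14 to 18 mm thick, lying partly under the bridge beside the ratchet. Its centre, half-way up.
- pinion_mid (a point): Loose bystander: dark pinion gear standing on the bench, 68 mm across at the foot, 30 mm shaft, 110 mm tall. Its centre, half-way up.
- torch_mid (a point): Loose bystander: black torch standing up, 44 mm across, 120 mm tall. Its centre.
- can_mid (a point): Loose bystander: spray can standing on the lever's side of the tray, 64 mm across, 165 mm tall. Its centre.
- race_mid (a point): Loose bystander: bearing race lying flat, 80 mm across, 24 mm high. Its centre.
- driver_mid (a point): Loose bystander: screwdriver, 204 mm long (along x), handle 28 mm thick. About its middle.
Mind the look-alikes: they are no part of the job. What is shaped like the part that bears ratchet_mid but yellow is not meant.

How it is judged:
On the way, in this order (a step that is already met when the one before it is completed fails the run):
1. the ratchet lies flat in the tray, its whole head under the half deck in the free bay, and is let go (x of ratchet_head in the frame of tray_bay between -0.056 and 0 m and y of ratchet_head in the frame of tray_bay between -0.05 and 0.05 m and z of each of ratchet_head, ratchet_tail in the frame of tray_bay below 0.028 m and angle between ratchet_mid's own z axis and vertical below 0.2 rad and contact force between the fingers and ratchet below 0.3 N and value of joint tray below 0.01 m), for 0.2 s.
2. the release lever is pressed (value of joint lever above 0.18 rad), for 0.1 s.
3. the tray is pushed fully home (value of joint tray above 0.138 m), for 0.2 s.
At the end, for the whole second after the job is handed in: The tray is home (within 7 mm of its stop) and the ratchet lies at rest in it, flat on the floor (within 12 mm and 0.2 rad), released, with the centre of its head no more than 56 mm in front of the tray's back wall, in the free bay (so the whole head is under the half deck) (x of ratchet_head in the frame of tray_bay between -0.056 and 0 m and y of ratchet_head in the frame of tray_bay between -0.05 and 0.05 m and z of each of ratchet_head, ratchet_tail in the frame of tray_bay below 0.028 m and angle between ratchet_mid's own z axis and vertical below 0.2 rad and contact force between the fingers and ratchet below 0.3 N and value of joint tray above 0.138 m and linear speed of ratchet below 0.02 m/s); the robot touches nothing.
It fails at once if a bystander (punch, pinion, torch, can, race, screwdriver) is shifted more than 30 mm or knocked over (distance of any of punch_mid, pinion_mid, torch_mid, can_mid, race_mid, driver_mid from where it was at the start of the episode above 0.03 m or angle between any of punch_mid, pinion_mid, torch_mid, can_mid, race_mid, driver_mid's own z axis and vertical above 0.5 rad).
It fails at once if the ratchet is dropped or thrown (contact force between the fingers and ratchet below 0.05 N and linear speed of ratchet above 0.7 m/s).
It fails at once if the tray is slammed (over 0.5 m/s) (velocity of joint tray above 0.5 m/s).
It also fails if it takes over 72 s, if anything falls off the work surface, if the arm or the gripper's body presses on something with over 40 N, if the wrist force passes 120 N, or if a joint passes its speed limit or range.

## Working session

There is one attempt and no reset: what is moved stays moved. The work goes in short steps, Python scripts to look and compute and a tool call to move; the robot and the scene stay as the last step left them, time stands still between calls to the robot, and variables do not carry over. Pictures are saved under pics/ and viewed, on a budget of 10 in all, crops included, one or two more only if the job needs it, and the job is handed in when it is done.

Besides the shell and the picture viewer there is one more tool, called after "Request:" as name(argument=value, ...) on one line, values as JSON. send_rows: Moves the arm, as the interface text tells. Its arguments: {"type":"object","properties":{"moves":{"type":"array"},"force":{"type":"number"}},"required":["moves"]}

```bash
mkdir -p pics
python3 - <<'E'
from plant import telemetry, snapshot
import cv2, numpy as np, pickle
for n in("scene","top"):
    s=snapshot(n); cv2.imwrite(f"pics/{n}0.png",cv2.resize(s["color"][:,:,::-1],(800,500),interpolation=cv2.INTER_CUBIC)); pickle.dump(s,open(n+"0.pkl","wb"))
    print(n,s["K"].tolist(),np.round(s["pose"],4).tolist())
print(telemetry.state())
E
```

```text
scene [[367.6245940038627, 0.0, 317.7460771311576], [0.0, 367.6245940038627, 207.55190725548204], [0.0, 0.0, 1.0]] [[0.1456, 0.5513, -0.8215, 1.3426], [0.9893, -0.0733, 0.1262, -0.1614], [0.0094, -0.8311, -0.5561, 0.6637], [0.0, 0.0, 0.0, 1.0]]
top [[368.45877637990066, 0.0, 317.9011733727509], [0.0, 368.45877637990066, 206.89758629238125], [0.0, 0.0, 1.0]] [[-0.0298, -0.9893, 0.1427, 0.3565], [-0.9995, 0.0282, -0.0135, 0.0054], [0.0094, -0.143, -0.9897, 0.9728], [0.0, 0.0, 0.0, 1.0]]
{'t': 0.1, 'q': array([-1.42534474e+00,  2.77077216e-01, -2.77513152e-02,  1.26798878e+00,
       -3.38162096e-05,  1.46739768e+00]), 'joint_vel': array([-7.69092901e-04, -1.91346835e-04,  2.14866828e-03,  4.11726193e-04,
       -5.20175643e-04,  1.33521976e-05]), 'joint_torque': array([ 7.03172864e-04, -4.46708930e+01,  2.96128267e+01,  8.43797461e-03,
       -8.84952988e-05, -4.83072014e-06]), 'ee_pos': array([ 0.1538161 , -0.60508853,  0.24925531]), 'tcp_rot': array([-3.11530133e+00, -3.89634597e-01,  1.19774433e-04]), 'wrist_force': array([ 0.90981145, -0.45812827, -0.14003969]), 'ft_torque': array([-0.04255985,  0.05036176,  0.00826705]), 'grip_width': 1.0025862201499007}
```

View pics/scene0.png

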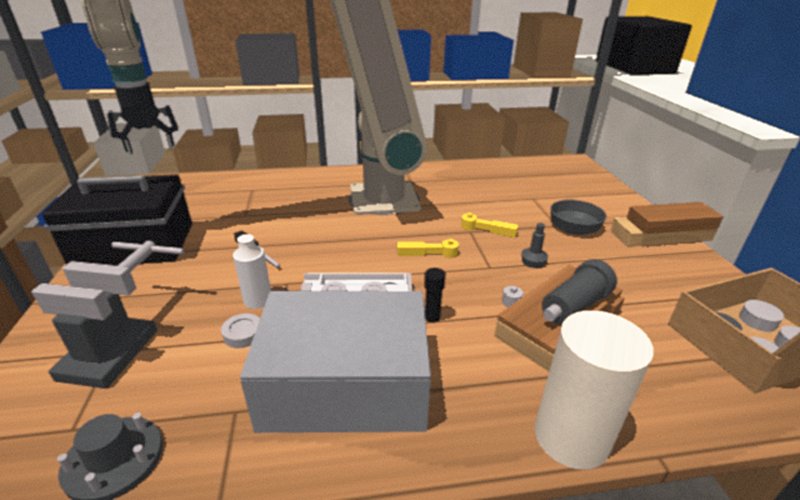

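View pics/top0.png

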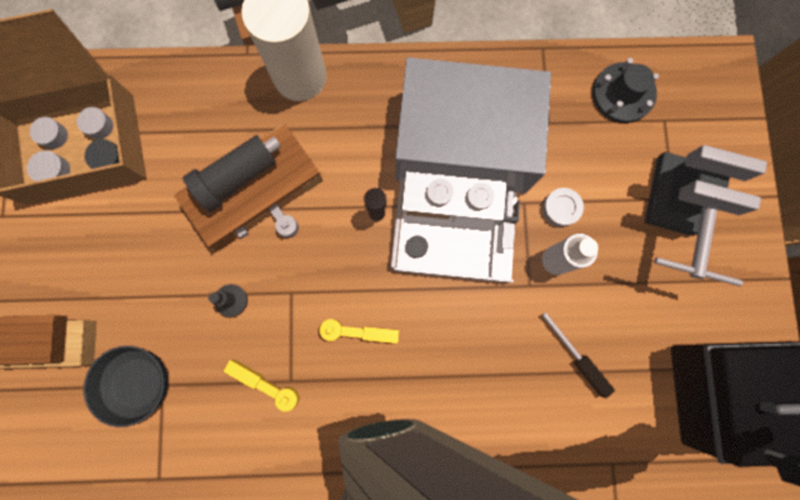

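Scene: in the top view, tray with white floor at (455,225), its chest above it, bridge with dark axle part at (245,190). Candidates for the ratchet: yellow at (360,331) and yellow at (262,386) — both excluded by colour — and the steel head sticking out of the bridge's mouth at (285,226), which fits; the grey thing at (242,234) should be the punch's end. Confirming with an enlarged crop.

Run:
```python
import cv2, pickle
s=pickle.load(open("top0.pkl","rb"))["color"][:,:,::-1]
for n,x,y in(("bridge",130,95),("tray",305,125)):
    cv2.imwrite(f"pics/{n}.png",cv2.resize(s[y:y+120,x:x+160],(800,600),interpolation=cv2.INTER_CUBIC))
```

```text
(no output)
```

View pics/bridge.png

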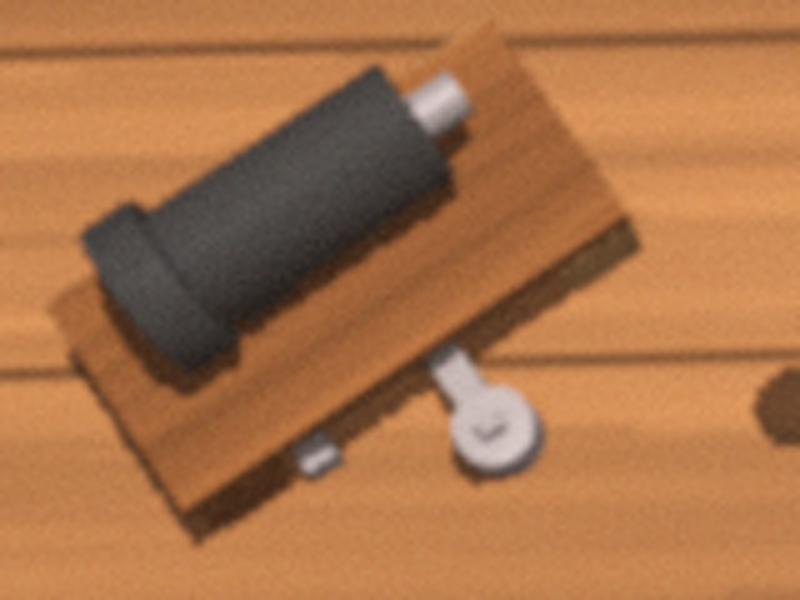

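View pics/tray.png

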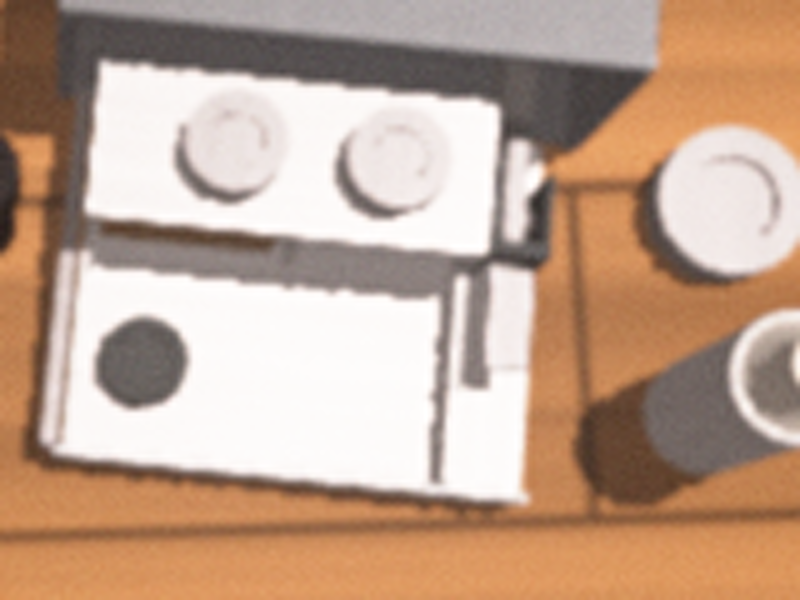

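Confirmed: the steel round head at crop (495,428) with its neck running to (448,355) is the ratchet; the small steel stub at (320,455) is the punch. The tray crop shows lip ends (45,455)/(525,500), deck front edge (88,218)–(497,258), lever pad about (507,318) with dark bracket at (525,240); the left bay is filled (brown), so the free bay is the right one.

```bash
cat > h.py <<'E'
import numpy as np, pickle
from scipy.spatial.transform import Rotation as R
def ray(s,u,v,z):
    d=s["pose"][:3,:3]@np.linalg.solve(s["K"],[u,v,1.]); o=s["pose"][:3,3]
    return o+d*(z-o[2])/d[2]
E
python3 - <<'E'
from h import *
s=pickle.load(open("top0.pkl","rb"))
b=lambda u,v,z:ray(s,130+u/5-.4,95+v/5-.4,z)   # resize centre offset
t=lambda u,v,z:ray(s,305+u/5-.4,125+v/5-.4,z)
P=dict(head=b(495,428,.032),neck=b(448,355,.026),punch=b(320,460,.014),brL=b(187,513,.061),brR=b(626,218,.061),
lipL=t(45,455,.034),lipR=t(525,500,.034),deckL=t(88,218,.086),deckR=t(497,258,.086),deckBL=t(100,62,.086),deckBR=t(500,103,.086),wallRf=t(440,483,.036),wallRb=t(463,275,.036),
padFL=t(488,370,.055),padFR=t(525,370,.055),padBL=t(492,265,.055),padBR=t(533,265,.055),brkt=t(525,260,.07),can=t(800,370,.165),racetop=t(722,200,.024),torch=ray(s,375*.8,196*.8,.12),pinion=ray(s,218*.8,298*.8,.11),drv1=ray(s,545*.8,317*.8,.01),drv2=ray(s,608*.8,392*.8,.02))
for k,v in P.items(): print(k,np.round(v*1000).astype(int))
ang=lambda a,b:round(float(np.degrees(np.arctan2(*(P[b]-P[a])[1::-1]))),1)
print("ratchet yaw",ang("neck","head"),"plank yaw",ang("brL","brR"),"lip",ang("lipR","lipL"),"deck",ang("deckR","deckL"),ang("deckBR","deckBL"),"wall",ang("wallRf","wallRb"))
E
```

```text
head [569 223  32]
neck [610 249  26]
punch [558 319  14]
brL [523 369  61]
brR [671 149  61]
lipL [470   4  34]
lipR [ 439 -241   34]
deckL [581 -20  86]
deckR [ 555 -221   86]
deckBL [660 -29  86]
deckBR [ 634 -228   86]
wallRf [ 449 -197   36]
wallRb [ 557 -216   36]
padFL [ 504 -221   55]
padFR [ 503 -240   55]
padBL [ 558 -227   55]
padBR [ 558 -247   55]
brkt [ 557 -239   70]
can [ 482 -333  165]
racetop [ 597 -359   24]
torch [601  33 120]
pinion [416 330 110]
drv1 [ 364 -311   10]
drv2 [ 210 -424   20]
ratchet yaw -147.6 plank yaw -56.2 lip 83.0 deck 82.7 82.4 wall -9.6
```

Request:
send_rows(moves=[{"linear": [0,0,0],"rotation": [0,0,-6],"fingers": 0.6},{"linear": [0,0,0],"rotation": [0,0,-6],"fingers": 0.6},{"linear": [0,0,0],"rotation": [0,0,-6],"fingers": 0.6},{"linear": [3.8,-2.3,0],"rotation": [0,0,0],"fingers": 0.6},{"linear": [3.8,-2.3,0],"rotation": [0,0,0],"fingers": 0.6},{"linear": [3.8,-2.3,0],"rotation": [0,0,0],"fingers": 0.6},{"linear": [3.8,-2.3,0],"rotation": [0,0,0],"fingers": 0.6},{"linear": [3.8,-2.3,0],"rotation": [0,0,0],"fingers": 0.6}])

```text
t: 0.9
ee_pos: [0.2535, -0.4051, 0.2498]
tcp_rot: [-3.017, -0.872, -0.0]
wrist_force: [1.0, 0.8, -0.1]
grip_width: 0.803
```

Request:
send_rows(moves=[{"linear": [4,-2.4,0],"rotation": [0,0,0],"fingers": 0.6},{"linear": [4,-2.4,0],"rotation": [0,0,0],"fingers": 0.6},{"linear": [4,-2.4,0],"rotation": [0,0,0],"fingers": 0.6},{"linear": [4,-2.4,0],"rotation": [0,0,0],"fingers": 0.6},{"linear": [4,-2.4,0],"rotation": [0,0,0],"fingers": 0.6},{"linear": [4,-2.4,0],"rotation": [0,0,0],"fingers": 0.6},{"linear": [4,-2.4,0],"rotation": [0,0,0],"fingers": 0.6},{"linear": [4,-2.4,0],"rotation": [0,0,0],"fingers": 0.6}])

```text
t: 1.7
ee_pos: [0.4215, -0.072, 0.2501]
tcp_rot: [3.018, 0.873, -0.0]
wrist_force: [0.1, -1.1, -0.0]
grip_width: 0.799
```

Request:
send_rows(moves=[{"linear": [4,-2.4,0],"rotation": [0,0,0],"fingers": 0.6},{"linear": [4,-2.4,0],"rotation": [0,0,0],"fingers": 0.6},{"linear": [4,-2.4,0],"rotation": [0,0,0],"fingers": 0.6},{"linear": [4,-2.4,0],"rotation": [0,0,0],"fingers": 0.6},{"linear": [4,-2.4,0],"rotation": [0,0,0],"fingers": 0.6},{"linear": [4,-2.4,0],"rotation": [0,0,0],"fingers": 0.6},{"linear": [0,0,0],"rotation": [0,0,0],"fingers": 0.6},{"linear": [0,0,0],"rotation": [0,0,0],"fingers": 0.6}])

```text
t: 2.5
ee_pos: [0.5471, 0.1766, 0.2494]
tcp_rot: [3.017, 0.876, -0.003]
wrist_force: [0.4, 0.0, 0.4]
grip_width: 0.799
```

Request:
send_rows(moves=[{"linear": [4.3,-2.7,0],"rotation": [0,0,0],"fingers": 0.6},{"linear": [0,0,4],"rotation": [0,0,0],"fingers": 0.6},{"linear": [0,0,4],"rotation": [0,0,0],"fingers": 0.6},{"linear": [0,0,4],"rotation": [0,0,0],"fingers": 0.6},{"linear": [0,0,4],"rotation": [0,0,0],"fingers": 0.6},{"linear": [0,0,3],"rotation": [0,0,0],"fingers": 0.6},{"linear": [0,0,2],"rotation": [0,0,0],"fingers": 0.6},{"linear": [0,0,1.5],"rotation": [0,0,0],"fingers": 0.6}])

```text
t: 3.3
ee_pos: [0.5672, 0.2189, 0.0235]
tcp_rot: [3.019, 0.87, -0.006]
wrist_force: [0.5, 0.1, 0.7]
grip_width: 0.802
```

Request:
send_rows(force=40, moves=[{"linear": [0,0,0],"rotation": [0,0,0],"fingers": 0.6},{"linear": [0,0,0],"rotation": [0,0,0],"fingers": -0.2},{"linear": [0,0,0],"rotation": [0,0,0],"fingers": -0.2},{"linear": [0,0,0],"rotation": [0,0,0],"fingers": -0.2},{"linear": [0,0,0],"rotation": [0,0,0],"fingers": -0.2},{"linear": [0,0,0],"rotation": [0,0,0],"fingers": -0.2},{"linear": [0,0,0],"rotation": [0,0,0],"fingers": -0.2},{"linear": [0,0,0],"rotation": [0,0,0],"fingers": -0.2}])

```text
t: 4.1
ee_pos: [0.5703, 0.2212, 0.0271]
tcp_rot: [3.017, 0.873, 0.004]
wrist_force: [-0.0, -1.3, 6.8]
grip_width: 0.501
```

Request:
send_rows(moves=[{"linear": [-0.5,0,-0.3],"rotation": [0,0,0],"fingers": -0.2},{"linear": [-2,0,0],"rotation": [0,0,0],"fingers": -0.2},{"linear": [-2,0,0],"rotation": [0,0,0],"fingers": -0.2},{"linear": [-2,0,0],"rotation": [0,0,0],"fingers": -0.2},{"linear": [-2,0,0],"rotation": [0,0,0],"fingers": -0.2},{"linear": [-2,0,0],"rotation": [0,0,0],"fingers": -0.2},{"linear": [-2,0,0],"rotation": [0,0,0],"fingers": -0.2},{"linear": [-1,0,0],"rotation": [0,0,0],"fingers": -0.2}])

```text
t: 4.9
ee_pos: [0.4523, 0.1482, 0.0278]
tcp_rot: [-3.018, -0.872, 0.004]
wrist_force: [0.8, 1.5, -2.6]
grip_width: 0.499
```

Run:
```python
from h import *
from plant import snapshot
import cv2
s=snapshot("top"); pickle.dump(s,open("top1.pkl","wb"))
cv2.imwrite("pics/pulled.png",cv2.resize(s["color"][95:245,130:330,::-1],(800,600),interpolation=cv2.INTER_CUBIC))
```

```text
(no output)
```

View pics/pulled.png

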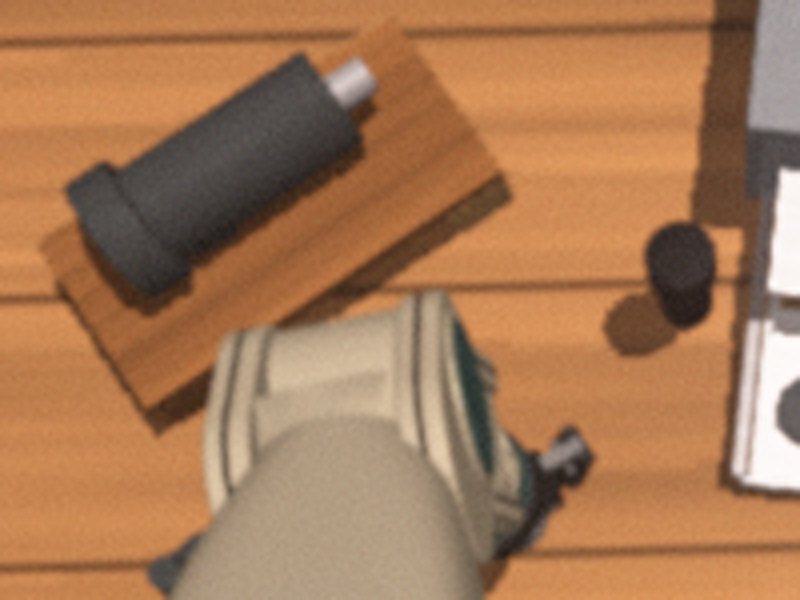

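The arm hides the ratchet in this view (gripper at about (560,470)); I let go, lift and step aside to see it.

Request:
send_rows(moves=[{"linear": [0,0,0],"rotation": [0,0,0],"fingers": 0.6},{"linear": [0,0,0],"rotation": [0,0,0],"fingers": 0.6},{"linear": [0,0,0],"rotation": [0,0,0],"fingers": 0.6},{"linear": [0,0,-3],"rotation": [0,0,0],"fingers": 0.6},{"linear": [0,0,-5],"rotation": [0,0,0],"fingers": 0.6},{"linear": [0,0,-5],"rotation": [0,0,0],"fingers": 0.6},{"linear": [0,0,-5],"rotation": [0,0,0],"fingers": 0.6},{"linear": [0,4.5,-2],"rotation": [0,0,0],"fingers": 0.6}])

```text
t: 5.75
ee_pos: [0.4808, 0.114, 0.2344]
tcp_rot: [-3.015, -0.883, -0.014]
wrist_force: [2.0, -0.2, -0.2]
grip_width: 0.801
```

Request:
send_rows(moves=[{"linear": [0,5,0],"rotation": [0,0,0],"fingers": 0.3},{"linear": [0,5,0],"rotation": [0,0,0],"fingers": 0.3},{"linear": [0,5,0],"rotation": [0,0,0],"fingers": 0.3},{"linear": [0,5,0],"rotation": [0,0,0],"fingers": 0.3},{"linear": [0,0,0],"rotation": [0,0,0],"fingers": 0.3},{"linear": [0,0,0],"rotation": [0,0,0],"fingers": 0.3},{"linear": [0,0,0],"rotation": [0,0,0],"fingers": 0.3},{"linear": [0,0,0],"rotation": [0,0,0],"fingers": 0.3}])

```text
t: 6.55
ee_pos: [0.5851, -0.0569, 0.2283]
tcp_rot: [-3.017, -0.875, 0.001]
wrist_force: [0.9, 0.8, -0.8]
grip_width: 0.645
```

Run:
```python
from h import *
from plant import snapshot
import cv2
s=snapshot("top"); pickle.dump(s,open("top2.pkl","wb"))
cv2.imwrite("pics/pulled2.png",cv2.resize(s["color"][110:230,150:310,::-1],(800,600),interpolation=cv2.INTER_CUBIC))
```

```text
(no output)
```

View pics/pulled2.png

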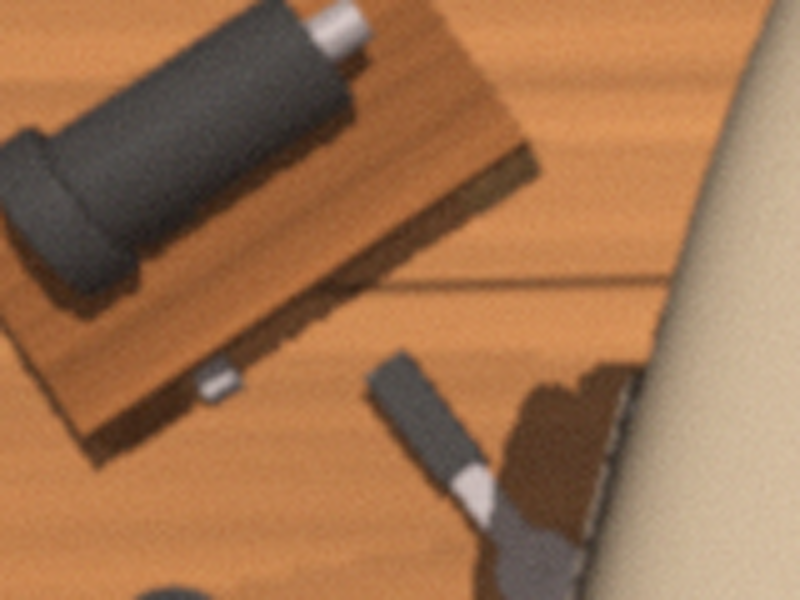

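The ratchet lies free: handle tail centre at (386,364), handle/neck joint at (471,477), head near (540,570) in gripper shadow; punch (218,380) unmoved.

Run:
```python
from h import *
from plant import telemetry
s=pickle.load(open("top2.pkl","rb"))
b=lambda u,v,z:ray(s,150+u/5-.4,110+v/5-.4,z)
T=b(386,364,.031);J=b(471,477,.031);H=b(540,568,.032);p=b(219,383,.014)
print(T,J,H,p,np.linalg.norm(T-J),np.linalg.norm(T-H))
for A in(J,H): d=A-T; print(np.degrees(np.arctan2(d[1],d[0])))
d=(H-T)[:2];d/=np.linalg.norm(d); g=T[:2]+d*35
st=telemetry.state(); M=R.from_rotvec(st["tcp_rot"]).as_matrix()
print("grasp",g,"tool delta mm",M.T@(np.r_[g,.026]-st["ee_pos"])*1000,st["q"],np.degrees(np.arctan2(M[1,0],M[0,0])))
```

```text
[0.56339767 0.22748629 0.031     ] [0.50267275 0.18342613 0.031     ] [0.45439626 0.14804727 0.032     ] [0.55933151 0.31945185 0.014     ] 0.07502541451402192 0.1348809281201814
-144.03650415500158
-143.91584730647259
grasp [-27.72195094 -20.38656363] tool delta mm [-34792.01143687   2024.15912825    206.27023543] [-2.06983405e-01  2.23444031e-01 -1.41535473e-01  1.20611360e+00
  1.21564705e-04  2.36989532e+00] 32.35572483897768
```

Request:
send_rows(moves=[{"linear": [1.6,-4.2,0],"rotation": [0,0,0],"fingers": 0.3},{"linear": [1.7,-4.2,0],"rotation": [0,0,0],"fingers": 0.3},{"linear": [1.6,-4.2,0],"rotation": [0,0,0],"fingers": 0.3},{"linear": [1.7,-4.2,0],"rotation": [0,0,0],"fingers": 0.3},{"linear": [1.6,-4.1,0],"rotation": [0,0,0],"fingers": 0.3},{"linear": [1.7,-4.1,0],"rotation": [0,0,-3.6],"fingers": 0.3},{"linear": [0,0,4],"rotation": [0,0,0],"fingers": 0.3},{"linear": [0,0,4],"rotation": [0,0,0],"fingers": 0.3}])

```text
t: 7.4
ee_pos: [0.5365, 0.2091, 0.1496]
tcp_rot: [2.986, 0.974, 0.009]
wrist_force: [0.6, -0.7, -0.9]
grip_width: 0.652
```

Request:
send_rows(moves=[{"linear": [0,0,2],"rotation": [0,0,0],"fingers": 0.3},{"linear": [0,0,0],"rotation": [0,0,0],"fingers": 0.3},{"linear": [0,0,0],"rotation": [0,0,0],"fingers": 0.3},{"linear": [0,0,0],"rotation": [0,0,0],"fingers": 0.3},{"linear": [0,0,0],"rotation": [0,0,0],"fingers": 0.3},{"linear": [0,0,0],"rotation": [0,0,0],"fingers": 0.3},{"linear": [0,0,0],"rotation": [0,0,0],"fingers": 0.3},{"linear": [0,0,0],"rotation": [0,0,0],"fingers": 0.3}])

```text
t: 8.2
ee_pos: [0.5363, 0.206, 0.1287]
tcp_rot: [2.989, 0.967, 0.001]
wrist_force: [0.5, 0.3, 0.6]
grip_width: 0.654
```

Request:
send_rows(moves=[{"linear": [0,0,3.5],"rotation": [0,0,0],"fingers": 0.3},{"linear": [0,0,3],"rotation": [0,0,0],"fingers": 0.3},{"linear": [0,0,2],"rotation": [0,0,0],"fingers": 0.3},{"linear": [0,0,1.2],"rotation": [0,0,0],"fingers": 0.3},{"linear": [0,0,0],"rotation": [0,0,0],"fingers": 0.3},{"linear": [0,0,0],"rotation": [0,0,0],"fingers": 0.3},{"linear": [0,0,0],"rotation": [0,0,0],"fingers": 0.3},{"linear": [0,0,0],"rotation": [0,0,0],"fingers": 0.3}])

```text
t: 9.0
ee_pos: [0.5372, 0.2063, 0.0327]
tcp_rot: [2.989, 0.967, 0.004]
wrist_force: [0.2, -0.0, -0.7]
grip_width: 0.647
```

Request:
send_rows(force=90, moves=[{"linear": [0,0,0],"rotation": [0,0,0],"fingers": -0.7},{"linear": [0,0,0],"rotation": [0,0,0],"fingers": -0.7},{"linear": [0,0,0],"rotation": [0,0,0],"fingers": -0.7},{"linear": [0,0,0],"rotation": [0,0,0],"fingers": -0.7},{"linear": [0,0,0],"rotation": [0,0,0],"fingers": -0.7},{"linear": [0,0,0],"rotation": [0,0,0],"fingers": -0.7},{"linear": [0,0,0],"rotation": [0,0,0],"fingers": -0.7},{"linear": [0,0,0],"rotation": [0,0,0],"fingers": -0.7}])

```text
t: 9.8
ee_pos: [0.5364, 0.2065, 0.0323]
tcp_rot: [-2.988, -0.967, -0.002]
wrist_force: [-1.3, 0.8, 6.2]
grip_width: 0.279
```

Request:
send_rows(moves=[{"linear": [0,0,-1],"rotation": [0,0,0],"fingers": -0.7},{"linear": [0,0,-3],"rotation": [0,0,0],"fingers": -0.7},{"linear": [0,0,-4],"rotation": [0,0,0],"fingers": -0.7},{"linear": [0,0,-4],"rotation": [0,0,0],"fingers": -0.7},{"linear": [0,0,-4],"rotation": [0,0,0],"fingers": -0.7},{"linear": [0,0,-4],"rotation": [0,0,0],"fingers": -0.7},{"linear": [0,0,-1],"rotation": [0,0,0],"fingers": -0.7},{"linear": [0,0,0],"rotation": [0,0,-4],"fingers": -0.7}])

```text
t: 10.6
ee_pos: [0.5371, 0.2063, 0.2434]
tcp_rot: [2.952, 1.073, 0.007]
wrist_force: [-0.3, -0.8, -3.9]
grip_width: 0.274
```

Request:
send_rows(moves=[{"linear": [0,0,0],"rotation": [0,0,-8],"fingers": -0.7},{"linear": [0,0,0],"rotation": [0,0,-8],"fingers": -0.7},{"linear": [0,0,0],"rotation": [0,0,-8],"fingers": -0.7},{"linear": [0,0,0],"rotation": [0,0,-8],"fingers": -0.7},{"linear": [0,0,0],"rotation": [0,0,-8],"fingers": -0.7},{"linear": [0,0,0],"rotation": [0,0,-8],"fingers": -0.7},{"linear": [0,0,0],"rotation": [0,0,-8],"fingers": -0.7},{"linear": [0,0,0],"rotation": [0,0,-8],"fingers": -0.7}])

```text
t: 11.4
ee_pos: [0.5343, 0.2056, 0.2388]
tcp_rot: [-1.928, -2.476, 0.006]
wrist_force: [0.0, 0.5, -3.5]
grip_width: 0.278
```

Request:
send_rows(moves=[{"linear": [0,0,0],"rotation": [0,0,-8],"fingers": -0.7},{"linear": [0,0,0],"rotation": [0,0,-8],"fingers": -0.7},{"linear": [0,0,0],"rotation": [0,0,-8],"fingers": -0.7},{"linear": [0,0,0],"rotation": [0,0,-8],"fingers": -0.7},{"linear": [0,0,0],"rotation": [0,0,-8],"fingers": -0.7},{"linear": [0,0,0],"rotation": [0,0,-8],"fingers": -0.7},{"linear": [0,0,0],"rotation": [0,0,-8],"fingers": -0.7},{"linear": [0,0,0],"rotation": [0,0,-8],"fingers": -0.7}])

```text
t: 12.2
ee_pos: [0.5342, 0.2055, 0.2386]
tcp_rot: [-0.323, -3.12, 0.003]
wrist_force: [0.3, -0.2, -4.8]
grip_width: 0.272
```

Request:
send_rows(moves=[{"linear": [0,0,0],"rotation": [0,0,-4.9],"fingers": -0.7},{"linear": [0.8,-4,0],"rotation": [0,0,0],"fingers": -0.7},{"linear": [0.8,-4,0],"rotation": [0,0,0],"fingers": -0.7},{"linear": [0.8,-4,0],"rotation": [0,0,0],"fingers": -0.7},{"linear": [0.8,-4,0],"rotation": [0,0,0],"fingers": -0.7},{"linear": [0.8,-4,0],"rotation": [0,0,0],"fingers": -0.7},{"linear": [0.7,-4,0],"rotation": [0,0,0],"fingers": -0.7},{"linear": [0.7,-4,0],"rotation": [0,0,0],"fingers": -0.7}])

```text
t: 13.0
ee_pos: [0.4445, -0.0659, 0.2392]
tcp_rot: [-0.198, -3.131, -0.001]
wrist_force: [0.2, 0.3, -4.5]
grip_width: 0.28
```

Request:
send_rows(moves=[{"linear": [0.8,-4,0],"rotation": [0,0,0],"fingers": -0.7},{"linear": [0.7,-3.9,0],"rotation": [0,0,0],"fingers": -0.7},{"linear": [0,0,4],"rotation": [0,0,0],"fingers": -0.7},{"linear": [0,0,4],"rotation": [0,0,0],"fingers": -0.7},{"linear": [0,0,3],"rotation": [0,0,0],"fingers": -0.7},{"linear": [0,0,0],"rotation": [0,0,0],"fingers": -0.7},{"linear": [0,0,0],"rotation": [0,0,0],"fingers": -0.7},{"linear": [0,0,0],"rotation": [0,0,0],"fingers": -0.7}])

```text
t: 13.8
ee_pos: [0.4234, -0.1419, 0.1327]
tcp_rot: [0.198, 3.133, -0.002]
wrist_force: [0.2, -1.2, -4.0]
grip_width: 0.28
```

Run:
```python
from h import *
from plant import snapshot
import cv2
im=[]
for n,x,y in(("top",320,150),("scene",210,170)):
    s=snapshot(n); pickle.dump(s,open(n+"3.pkl","wb"))
    im.append(cv2.resize(s["color"][y:y+100,x:x+133,::-1],(532,400) if 0 else (400,300),interpolation=cv2.INTER_CUBIC))
    if n=="top": a=cv2.resize(s["color"][130:250,310:430,::-1],(480,480),interpolation=cv2.INTER_CUBIC)
    else: b=cv2.resize(s["color"][150:270,210:290,::-1],(320,480),interpolation=cv2.INTER_CUBIC)
cv2.imwrite("pics/pre.png",np.hstack([a,b]))
```

```text
(no output)
```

View pics/pre.png

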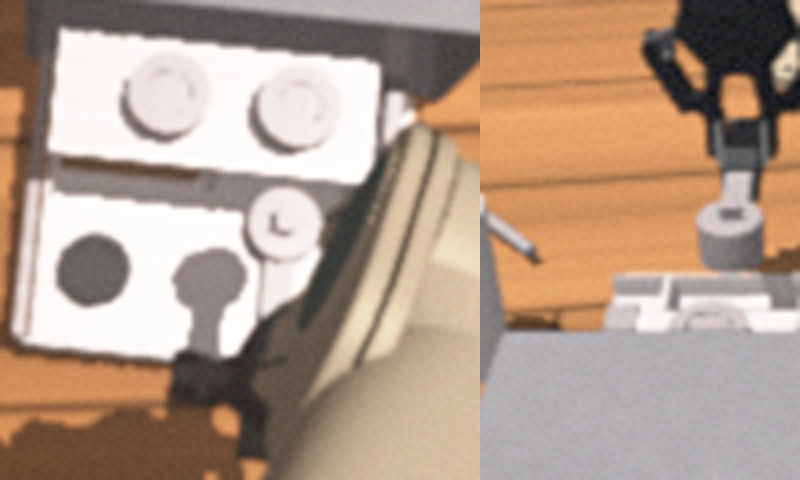

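The held ratchet points into the tray: head top centre at (284,224) in the top half, (730,215) in the scene half; it looks level. Triangulating it.

Run:
```python
from h import *
import cv2
a=pickle.load(open("top3.pkl","rb"));b=pickle.load(open("scene3.pkl","rb"))
P=[s["K"]@np.linalg.inv(s["pose"])[:3] for s in(a,b)]
X=cv2.triangulatePoints(P[0],P[1],np.array([[310+284/4-.4],[130+224/4-.4]]),np.array([[210+250/4-.4],[150+215/4-.4]]))[:,0]
X=X[:3]/X[3];print(X)
for s,p in((a,P[0]),(b,P[1])): q=p@np.r_[X,1]; print(q[:2]/q[2])
n=ray(a,310+279/4-.4,130+300/4-.4,.126);h=ray(a,310+284/4-.4,130+224/4-.4,X[2]);print(n,h,np.degrees(np.arctan2(*(h-n)[1::-1])))
c=np.array([.639,-.175]);Rt=np.array([[.992,-.125],[.125,.992]]);print("head in tray",Rt@(X[:2]-c))
```

```text
[ 0.52336962 -0.15538741  0.13265948]
[381.42909161 185.64792664]
[272.83473389 203.44325975]
[ 0.47992743 -0.14936606  0.126     ] [ 0.52353702 -0.15346176  0.13265948] -5.365333852890563
head in tray [-0.11715691  0.0050019 ]
```

Request:
send_rows(moves=[{"linear": [0,0,3],"rotation": [0,0,0],"fingers": -0.7},{"linear": [0,0,2],"rotation": [0,0,0],"fingers": -0.7},{"linear": [0,0,0.8],"rotation": [0,0,0],"fingers": -0.7},{"linear": [0,0,0],"rotation": [0,0,0],"fingers": -0.7},{"linear": [0,0,0],"rotation": [0,0,0],"fingers": -0.7},{"linear": [-1,0,0],"rotation": [0,0,0],"fingers": -0.7},{"linear": [-1,0,0],"rotation": [0,0,0],"fingers": -0.7},{"linear": [0,0,0],"rotation": [0,0,0],"fingers": -0.7}])

```text
t: 14.7
ee_pos: [0.4456, -0.1452, 0.0747]
tcp_rot: [0.198, 3.13, -0.003]
wrist_force: [0.3, -0.4, -4.6]
grip_width: 0.281
```

Request:
send_rows(moves=[{"linear": [-1,0,0],"rotation": [0,0,0],"fingers": -0.7},{"linear": [-1,0,0],"rotation": [0,0,0],"fingers": -0.7},{"linear": [-1,0,0],"rotation": [0,0,0],"fingers": -0.7},{"linear": [-1,0,0],"rotation": [0,0,0],"fingers": -0.7},{"linear": [-1,0,0],"rotation": [0,0,0],"fingers": -0.7},{"linear": [-0.8,0,0],"rotation": [0,0,0],"fingers": -0.7},{"linear": [0,0,0],"rotation": [0,0,0],"fingers": -0.7},{"linear": [0,0,0],"rotation": [0,0,0],"fingers": -0.7}])

```text
t: 15.5
ee_pos: [0.4995, -0.1511, 0.0731]
tcp_rot: [-0.198, -3.134, -0.0]
wrist_force: [-0.2, 0.9, -4.3]
grip_width: 0.278
```

Request:
send_rows(moves=[{"linear": [0,0,0.6],"rotation": [0,0,0],"fingers": -0.7},{"linear": [0,0,0.6],"rotation": [0,0,0],"fingers": -0.7},{"linear": [0,0,0.5],"rotation": [0,0,0],"fingers": -0.7},{"linear": [0,0,0.4],"rotation": [0,0,0],"fingers": -0.7},{"linear": [0,0,0.2],"rotation": [0,0,0],"fingers": -0.7},{"linear": [0,0,0],"rotation": [0,0,0],"fingers": -0.7},{"linear": [0,0,0],"rotation": [0,0,0],"fingers": -0.7},{"linear": [0,0,0],"rotation": [0,0,0],"fingers": -0.7}])

```text
t: 16.3
ee_pos: [0.4999, -0.1514, 0.0506]
tcp_rot: [0.199, 3.135, -0.0]
wrist_force: [0.1, -0.4, -3.8]
grip_width: 0.276
```

Request:
send_rows(moves=[{"linear": [0,0,0.1],"rotation": [0,0,0],"fingers": -0.7},{"linear": [0,0,0.1],"rotation": [0,0,0],"fingers": -0.7},{"linear": [0,0,0.1],"rotation": [0,0,0],"fingers": -0.7},{"linear": [0,0,0],"rotation": [0,0,0],"fingers": -0.7},{"linear": [0,0,0],"rotation": [0,0,0],"fingers": -0.7},{"linear": [0,0,0],"rotation": [0,0,0],"fingers": -0.7},{"linear": [0,0,0],"rotation": [0,0,0],"fingers": -0.7},{"linear": [0,0,0],"rotation": [0,0,0],"fingers": -0.7}])

```text
t: 17.1
ee_pos: [0.5004, -0.1515, 0.0483]
tcp_rot: [0.198, 3.134, -0.0]
wrist_force: [-1.3, 0.6, 6.7]
grip_width: 0.279
```

Request:
send_rows(moves=[{"linear": [0,0,0],"rotation": [0,0,0],"fingers": -0.3},{"linear": [0,0,0],"rotation": [0,0,0],"fingers": -0.1},{"linear": [0,0,0],"rotation": [0,0,0],"fingers": 0.05},{"linear": [0,0,0],"rotation": [0,0,0],"fingers": 0.05},{"linear": [0,0,0],"rotation": [0,0,0],"fingers": 0.05},{"linear": [0,0,0],"rotation": [0,0,0],"fingers": 0.05},{"linear": [0,0,-1],"rotation": [0,0,0],"fingers": 0.05},{"linear": [0,0,-2],"rotation": [0,0,0],"fingers": 0.05}])

```text
t: 17.9
ee_pos: [0.4981, -0.1506, 0.0766]
tcp_rot: [-0.198, -3.132, -0.002]
wrist_force: [-0.8, -0.1, 0.5]
grip_width: 0.527
```

Request:
send_rows(moves=[{"linear": [0,0,-3],"rotation": [0,0,0],"fingers": 0.05},{"linear": [0,0,-4],"rotation": [0,0,0],"fingers": 0.05},{"linear": [0,0,-4],"rotation": [0,0,0],"fingers": 0.05},{"linear": [4,0,-3],"rotation": [0,0,0],"fingers": -1},{"linear": [4,0,0],"rotation": [0,0,0],"fingers": -1},{"linear": [2,-4,0],"rotation": [0,0,0],"fingers": -1},{"linear": [0,-4,0],"rotation": [0,0,0],"fingers": -1},{"linear": [0,-4,0],"rotation": [0,0,0],"fingers": -1}])

```text
t: 18.7
ee_pos: [0.3845, -0.2585, 0.2186]
tcp_rot: [0.197, 3.134, -0.002]
wrist_force: [1.4, -0.1, 0.2]
grip_width: 0.005
```

Request:
send_rows(moves=[{"linear": [0,-4,0],"rotation": [0,0,0],"fingers": -1},{"linear": [0,-4,0],"rotation": [0,0,0],"fingers": -1},{"linear": [0,-2,0],"rotation": [0,0,0],"fingers": -1},{"linear": [0,0,0],"rotation": [0,0,0],"fingers": -1},{"linear": [0,0,0],"rotation": [0,0,0],"fingers": -1},{"linear": [0,0,0],"rotation": [0,0,0],"fingers": -1},{"linear": [0,0,0],"rotation": [0,0,0],"fingers": -1},{"linear": [0,0,0],"rotation": [0,0,0],"fingers": -1}])

```text
t: 19.5
ee_pos: [0.3729, -0.3558, 0.2174]
tcp_rot: [-0.196, -3.135, -0.0]
wrist_force: [-0.1, -0.5, -0.1]
grip_width: -0.0
```

Run:
```python
from h import *
from plant import snapshot
import cv2
s=snapshot("top"); pickle.dump(s,open("top4.pkl","wb"))
cv2.imwrite("pics/placed.png",cv2.resize(s["color"][125:245,310:470,::-1],(800,600),interpolation=cv2.INTER_CUBIC))
```

```text
(no output)
```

View pics/placed.png

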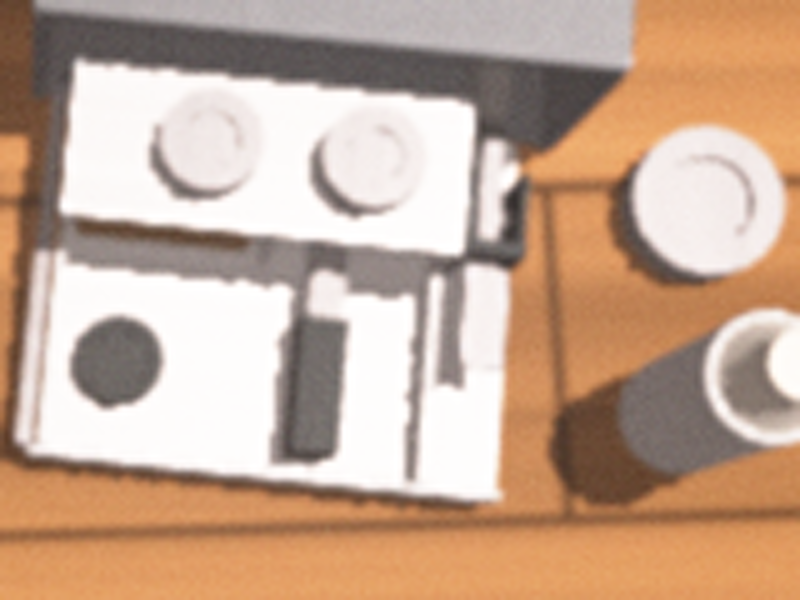

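The ratchet lies in the free bay, handle from (310,455) to (325,318), neck vanishing under the deck at (330,280); tray and can unmoved. Checking its pose, the can's position and the way to the lever.

Run:
```python
from h import *
s=pickle.load(open("top4.pkl","rb"));sc=pickle.load(open("scene0.pkl","rb"))
b=lambda u,v,z:ray(s,310+u/5-.4,125+v/5-.4,z)
c=np.array([.639,-.175]);Rt=np.array([[.992,-.125],[.125,.992]])
tr=lambda p:np.round(Rt@(p[:2]-c)*1000,1)
T,J=b(310,455,.047),b(325,318,.047)
d=(J-T)/np.linalg.norm(J-T);print("tail",tr(T),"joint",tr(J),"head",tr(T+.138*d))
print("can base scene",ray(sc,256*.8,297*.8,0),"can shoulder(top, z.14)",ray(s,578*.8,252*.8,.14))
print("pad F/B",tr(b(482,371,.055)),tr(b(488,265,.055)),"R",tr(b(504,320,.055)),"L",tr(b(462,320,.055)))
```

```text
tail [-177.8   10.2] joint [-106.6    7.8] head [-39.9   5.6]
can base scene [ 0.4733505  -0.35585572  0.        ] can shoulder(top, z.14) [ 0.47942389 -0.33818282  0.14      ]
pad F/B [-127.8  -72.2] [-72.7 -71.9] R [-100.5  -81.7] L [-102.5  -60.4]
```

Request:
send_rows(moves=[{"linear": [0,4.7,-1],"rotation": [0,0,0],"fingers": -1},{"linear": [0,4.7,-1],"rotation": [0,0,0],"fingers": -1},{"linear": [0,4.8,0],"rotation": [0,0,0],"fingers": -1},{"linear": [-5,0,0],"rotation": [0,0,0],"fingers": -1},{"linear": [-5,0,0],"rotation": [0,0,0],"fingers": -1},{"linear": [-5,0,0],"rotation": [0,0,0],"fingers": -1},{"linear": [0,0,4],"rotation": [0,0,0],"fingers": -1},{"linear": [0,0,4],"rotation": [0,0,0],"fingers": -1}])

```text
t: 20.35
ee_pos: [0.5429, -0.2355, 0.1581]
tcp_rot: [0.195, 3.131, -0.004]
wrist_force: [-0.3, -0.0, 0.0]
grip_width: -0.001
```

Request:
send_rows(moves=[{"linear": [0,0,3],"rotation": [0,0,0],"fingers": -1},{"linear": [0,0,2],"rotation": [0,0,0],"fingers": -1},{"linear": [0,0,0],"rotation": [0,0,0],"fingers": -1},{"linear": [0,0,0],"rotation": [0,0,0],"fingers": -1},{"linear": [0,0,0],"rotation": [0,0,0],"fingers": -1},{"linear": [0,0,0],"rotation": [0,0,0],"fingers": -1},{"linear": [0,0,0],"rotation": [0,0,0],"fingers": -1},{"linear": [0,0,0],"rotation": [0,0,0],"fingers": -1}])

```text
t: 21.15
ee_pos: [0.5399, -0.2352, 0.1082]
tcp_rot: [0.198, 3.134, -0.001]
wrist_force: [-0.0, 0.1, 0.1]
grip_width: -0.003
```

Now pressing down until the spring force shows.

Request:
send_rows(moves=[{"linear": [0,0,0.7],"rotation": [0,0,0],"fingers": -1},{"linear": [0,0,0.5],"rotation": [0,0,0],"fingers": -1},{"linear": [0,0,0.5],"rotation": [0,0,0],"fingers": -1},{"linear": [0,0,0.5],"rotation": [0,0,0],"fingers": -1},{"linear": [0,0,0],"rotation": [0,0,0],"fingers": -1},{"linear": [0,0,0],"rotation": [0,0,0],"fingers": -1},{"linear": [0,0,0],"rotation": [0,0,0],"fingers": -1},{"linear": [0,0,0],"rotation": [0,0,0],"fingers": -1}])

```text
t: 21.95
ee_pos: [0.5396, -0.2351, 0.0856]
tcp_rot: [0.198, 3.135, -0.0]
wrist_force: [0.1, -0.1, -1.4]
grip_width: 0.003
```

Request:
send_rows(moves=[{"linear": [0,0,0.3],"rotation": [0,0,0],"fingers": -1},{"linear": [0,0,0.3],"rotation": [0,0,0],"fingers": -1},{"linear": [0,0,0.3],"rotation": [0,0,0],"fingers": -1},{"linear": [0,0,0],"rotation": [0,0,0],"fingers": -1},{"linear": [0,0,0],"rotation": [0,0,0],"fingers": -1},{"linear": [0,0,0],"rotation": [0,0,0],"fingers": -1},{"linear": [0,0,0],"rotation": [0,0,0],"fingers": -1},{"linear": [0,0,0],"rotation": [0,0,0],"fingers": -1}])

```text
t: 22.75
ee_pos: [0.5395, -0.235, 0.0764]
tcp_rot: [0.198, 3.135, -0.0]
wrist_force: [0.2, -0.3, 0.2]
grip_width: 0.002
```

Request:
send_rows(moves=[{"linear": [0,0,0.3],"rotation": [0,0,0],"fingers": -1},{"linear": [0,0,0.3],"rotation": [0,0,0],"fingers": -1},{"linear": [0,0,0.3],"rotation": [0,0,0],"fingers": -1},{"linear": [0,0,0],"rotation": [0,0,0],"fingers": -1},{"linear": [0,0,0],"rotation": [0,0,0],"fingers": -1},{"linear": [0,0,0],"rotation": [0,0,0],"fingers": -1},{"linear": [0,0,0],"rotation": [0,0,0],"fingers": -1},{"linear": [0,0,0],"rotation": [0,0,0],"fingers": -1}])

```text
t: 23.55
ee_pos: [0.5395, -0.2352, 0.068]
tcp_rot: [0.199, 3.135, -0.001]
wrist_force: [-1.8, 0.6, 6.5]
grip_width: 0.002
```

Request:
send_rows(moves=[{"linear": [0,0,0.3],"rotation": [0,0,0],"fingers": -1},{"linear": [0,0,0.3],"rotation": [0,0,0],"fingers": -1},{"linear": [0,0,0],"rotation": [0,0,0],"fingers": -1},{"linear": [0,0,0],"rotation": [0,0,0],"fingers": -1},{"linear": [0,0,0],"rotation": [0,0,0],"fingers": -1},{"linear": [0,0,0],"rotation": [0,0,0],"fingers": -1},{"linear": [0,0,0],"rotation": [0,0,0],"fingers": -1},{"linear": [0,0,0],"rotation": [0,0,0],"fingers": -1}])

```text
t: 24.35
ee_pos: [0.5401, -0.2353, 0.0626]
tcp_rot: [0.198, 3.134, -0.001]
wrist_force: [-1.5, 0.4, 8.3]
grip_width: -0.003
```

Request:
send_rows(moves=[{"linear": [0,0,0.2],"rotation": [0,0,0],"fingers": -1},{"linear": [0,0,0.2],"rotation": [0,0,0],"fingers": -1},{"linear": [0,0,0],"rotation": [0,0,0],"fingers": -1},{"linear": [0,0,0],"rotation": [0,0,0],"fingers": -1},{"linear": [0,0,0],"rotation": [0,0,0],"fingers": -1},{"linear": [-0.4,0,0],"rotation": [0,0,0],"fingers": -1},{"linear": [-0.4,0,0],"rotation": [0,0,0],"fingers": -1},{"linear": [0,0,0],"rotation": [0,0,0],"fingers": -1}])

```text
t: 25.15
ee_pos: [0.5514, -0.2369, 0.0611]
tcp_rot: [0.197, 3.127, -0.002]
wrist_force: [0.2, 3.2, 14.6]
grip_width: 0.0
```

Request:
send_rows(moves=[{"linear": [-0.5,0,0],"rotation": [0,0,0],"fingers": -1},{"linear": [-0.5,0,0],"rotation": [0,0,0],"fingers": -1},{"linear": [-0.5,0,0],"rotation": [0,0,0],"fingers": -1},{"linear": [-0.5,0,0],"rotation": [0,0,0],"fingers": -1},{"linear": [-0.5,0,0],"rotation": [0,0,0],"fingers": -1},{"linear": [-0.5,0,0],"rotation": [0,0,0],"fingers": -1},{"linear": [-0.4,0,0],"rotation": [0,0,0],"fingers": -1},{"linear": [0,0,0],"rotation": [0,0,0],"fingers": -1}])

```text
t: 25.95
ee_pos: [0.5852, -0.2413, 0.0612]
tcp_rot: [0.197, 3.127, -0.002]
wrist_force: [0.5, 2.1, 14.3]
grip_width: 0.007
```

Run:
```python
from h import *
from plant import snapshot
import cv2
s=snapshot("top"); pickle.dump(s,open("top5.pkl","wb"))
cv2.imwrite("pics/push1.png",cv2.resize(s["color"][125:245,310:470,::-1],(800,600),interpolation=cv2.INTER_CUBIC))
```

```text
(no output)
```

View pics/push1.png

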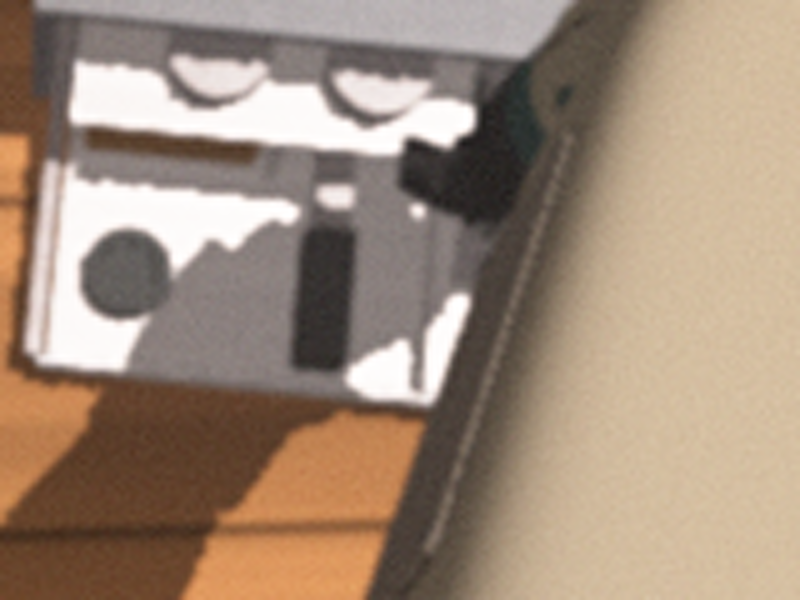

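The tray has gone in about 45 mm (lip corner from (20,455) to (35,362)), ratchet riding along at (325,300). Now lift off and go to the lip.

Request:
send_rows(moves=[{"linear": [0.3,0,-1],"rotation": [0,0,0],"fingers": -1},{"linear": [0.2,0,-3],"rotation": [0,0,0],"fingers": -1},{"linear": [0,0,-5],"rotation": [0,0,0],"fingers": -1},{"linear": [0,0,-5],"rotation": [0,0,0],"fingers": -1},{"linear": [4,3,0],"rotation": [0,0,0],"fingers": -1},{"linear": [4,3,0],"rotation": [0,0,0],"fingers": -1},{"linear": [4,3,0],"rotation": [0,0,0],"fingers": -1},{"linear": [1,0.8,0],"rotation": [0,0,0],"fingers": -1}])

```text
t: 26.8
ee_pos: [0.4539, -0.1223, 0.1957]
tcp_rot: [-0.196, -3.129, -0.004]
wrist_force: [0.3, -1.0, -0.4]
grip_width: 0.004
```

Request:
send_rows(moves=[{"linear": [0,0,4],"rotation": [0,0,0],"fingers": -1},{"linear": [0,0,4],"rotation": [0,0,0],"fingers": -1},{"linear": [0,0,4],"rotation": [0,0,0],"fingers": -1},{"linear": [0,0,2],"rotation": [0,0,0],"fingers": -1},{"linear": [0,0,1],"rotation": [0,0,0],"fingers": -1},{"linear": [0,0,0],"rotation": [0,0,0],"fingers": -1},{"linear": [0,0,0],"rotation": [0,0,0],"fingers": -1},{"linear": [0,0,0],"rotation": [0,0,0],"fingers": -1}])

```text
t: 27.6
ee_pos: [0.4611, -0.1267, 0.0488]
tcp_rot: [0.198, 3.132, -0.002]
wrist_force: [0.9, 0.2, 0.3]
grip_width: 0.002
```

Request:
send_rows(moves=[{"linear": [0,0,1.1],"rotation": [0,0,0],"fingers": -1},{"linear": [-0.8,0,0],"rotation": [0,0,0],"fingers": -1},{"linear": [-0.8,0,0],"rotation": [0,0,0],"fingers": -1},{"linear": [-0.5,0,0],"rotation": [0,0,0],"fingers": -1},{"linear": [-0.5,0,0],"rotation": [0,0,0],"fingers": -1},{"linear": [-0.6,0,0],"rotation": [0,0,0],"fingers": -1},{"linear": [-0.7,0,0],"rotation": [0,0,0],"fingers": -1},{"linear": [-0.8,0,0],"rotation": [0,0,0],"fingers": -1}])

```text
t: 28.4
ee_pos: [0.5029, -0.1313, 0.0355]
tcp_rot: [-0.199, -3.128, -0.0]
wrist_force: [-5.7, 0.5, 4.1]
grip_width: -0.004
```

Request:
send_rows(moves=[{"linear": [-0.8,0,0],"rotation": [0,0,0],"fingers": -1},{"linear": [-0.8,0,0],"rotation": [0,0,0],"fingers": -1},{"linear": [-0.8,0,0],"rotation": [0,0,0],"fingers": -1},{"linear": [-0.8,0,0],"rotation": [0,0,0],"fingers": -1},{"linear": [-0.8,0,0],"rotation": [0,0,0],"fingers": -1},{"linear": [-0.7,0,0],"rotation": [0,0,0],"fingers": -1},{"linear": [-0.6,0,0],"rotation": [0,0,0],"fingers": -1},{"linear": [-0.5,0,0],"rotation": [0,0,0],"fingers": -1}])

```text
t: 29.2
ee_pos: [0.561, -0.139, 0.0355]
tcp_rot: [-0.199, -3.129, 0.001]
wrist_force: [-6.3, 0.1, 3.8]
grip_width: 0.001
```

Request:
send_rows(moves=[{"linear": [-0.5,0,0],"rotation": [0,0,0],"fingers": -1},{"linear": [-0.5,0,0],"rotation": [0,0,0],"fingers": -1},{"linear": [-0.4,0,0],"rotation": [0,0,0],"fingers": -1},{"linear": [-0.3,0,0],"rotation": [0,0,0],"fingers": -1},{"linear": [-0.3,0,0],"rotation": [0,0,0],"fingers": -1},{"linear": [-0.2,0,0],"rotation": [0,0,0],"fingers": -1},{"linear": [0,0,0],"rotation": [0,0,0],"fingers": -1},{"linear": [0,0,0],"rotation": [0,0,0],"fingers": -1}])

```text
t: 30.0
ee_pos: [0.5833, -0.1419, 0.0355]
tcp_rot: [-0.199, -3.13, 0.001]
wrist_force: [-5.2, -1.2, 1.8]
grip_width: 0.001
```

Request:
send_rows(moves=[{"linear": [-0.2,0,0],"rotation": [0,0,0],"fingers": -1},{"linear": [-0.2,0,0],"rotation": [0,0,0],"fingers": -1},{"linear": [-0.2,0,0],"rotation": [0,0,0],"fingers": -1},{"linear": [-0.2,0,0],"rotation": [0,0,0],"fingers": -1},{"linear": [0,0,0],"rotation": [0,0,0],"fingers": -1},{"linear": [0,0,0],"rotation": [0,0,0],"fingers": -1},{"linear": [0,0,0],"rotation": [0,0,0],"fingers": -1},{"linear": [0,0,0],"rotation": [0,0,0],"fingers": -1}])

```text
t: 30.8
ee_pos: [0.5872, -0.1423, 0.0351]
tcp_rot: [-0.199, -3.122, 0.0]
wrist_force: [-13.9, -0.4, 9.0]
grip_width: 0.001
```

Request:
send_rows(moves=[{"linear": [1,0,0],"rotation": [0,0,0],"fingers": -1},{"linear": [3,0,0],"rotation": [0,0,0],"fingers": -1},{"linear": [3,0,-2],"rotation": [0,0,0],"fingers": -1},{"linear": [3,0,-4],"rotation": [0,0,0],"fingers": -1},{"linear": [3,0,-4],"rotation": [0,0,0],"fingers": -1},{"linear": [2,-4,-4],"rotation": [0,0,0],"fingers": -1},{"linear": [0,-5,-4],"rotation": [0,0,0],"fingers": -1},{"linear": [0,-5,0],"rotation": [0,0,0],"fingers": -1}])

```text
t: 31.6
ee_pos: [0.4356, -0.2483, 0.2068]
tcp_rot: [0.193, 3.124, -0.009]
wrist_force: [1.9, -0.4, 0.3]
grip_width: 0.001
```

Request:
send_rows(moves=[{"linear": [0,-4,0],"rotation": [0,0,0],"fingers": -1},{"linear": [0,-4,0],"rotation": [0,0,0],"fingers": -1},{"linear": [0,0,0],"rotation": [0,0,0],"fingers": -1},{"linear": [0,0,0],"rotation": [0,0,0],"fingers": -1},{"linear": [0,0,0],"rotation": [0,0,0],"fingers": -1},{"linear": [0,0,0],"rotation": [0,0,0],"fingers": -1},{"linear": [0,0,0],"rotation": [0,0,0],"fingers": -1},{"linear": [0,0,0],"rotation": [0,0,0],"fingers": -1}])

```text
t: 32.4
ee_pos: [0.4226, -0.3244, 0.2009]
tcp_rot: [0.196, 3.135, 0.0]
wrist_force: [-0.1, 0.1, 0.0]
grip_width: -0.0
```

Run:
```python
from h import *
from plant import snapshot
import cv2
s=snapshot("top"); pickle.dump(s,open("top6.pkl","wb"))
cv2.imwrite("pics/home.png",cv2.resize(s["color"][90:240,290:490,::-1],(800,600),interpolation=cv2.INTER_CUBIC))
```

```text
(no output)
```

View pics/home.png

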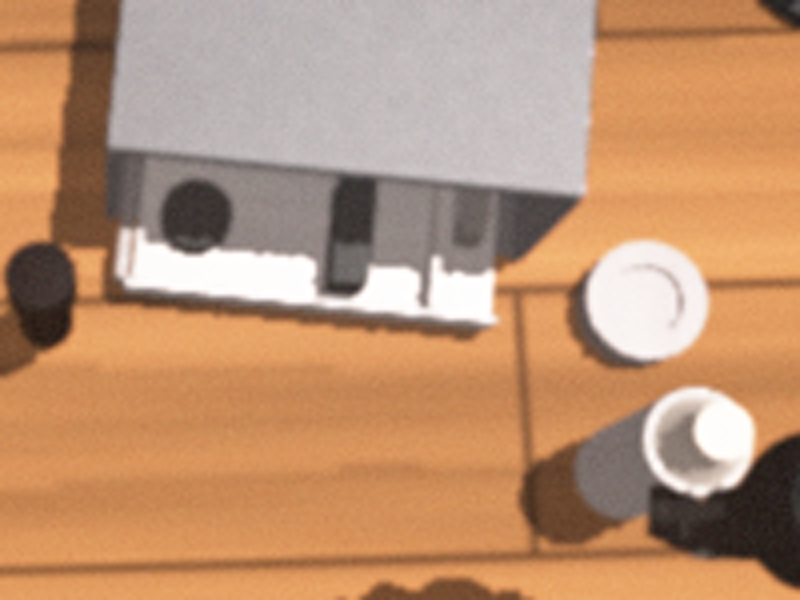

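Tray is in: lip from (118,290) to (495,322), ratchet handle tail at (345,290) still inside; can, race and torch stand as before. I back the gripper away from the can and compute the final check.

Request:
send_rows(moves=[{"linear": [1,0,-3],"rotation": [0,0,0],"fingers": -1},{"linear": [1,0,-3],"rotation": [0,0,0],"fingers": -1},{"linear": [0,0,-3],"rotation": [0,0,0],"fingers": -1},{"linear": [0,0,0],"rotation": [0,0,0],"fingers": -1},{"linear": [0,0,0],"rotation": [0,0,0],"fingers": -1},{"linear": [0,0,0],"rotation": [0,0,0],"fingers": -1},{"linear": [0,0,0],"rotation": [0,0,0],"fingers": -1},{"linear": [0,0,0],"rotation": [0,0,0],"fingers": -1}])

```text
t: 33.25
ee_pos: [0.4021, -0.3222, 0.2895]
tcp_rot: [-0.198, -3.133, -0.003]
wrist_force: [-0.1, 0.8, 0.1]
grip_width: 0.0
```

Run:
```python
from h import *
s=pickle.load(open("top6.pkl","rb"))
b=lambda u,v,z:ray(s,290+u/4-.4,90+v/4-.4,z)
c=np.array([.639,-.175]);Rt=np.array([[.992,-.125],[.125,.992]])
tr=lambda p:np.round(Rt@(p[:2]-c)*1000,1)
L,Rr,T,U=b(118,290,.034),b(495,322,.034),b(345,292,.047),b(355,180,.047)
print("lip",tr(L),tr(Rr),"slide",(tr(L)+tr(Rr))[0]/2+190,"tail",tr(T),"handle",tr(U))
```

```text
lip [-48.5 156. ] [-45.8 -91.7] slide 142.85 tail [-39.    9.6] handle [36.8  8.5]
```

```bash
python3 -c "
from plant import close_job
print(close_job())"
```

```text
the job is handed in; nothing more can be done
None
```

The ratchet is put away in the free bay, the tray is fully home, and I handed the job in at about 33 s of the 72 s allowed. No verdict was reported.

- **Ratchet:** I pulled it out of the bridge by its head, regripped it by the handle and carried it over. I slid the head under the half deck, lowered it until it touched the tray floor, and let go. Before the push, the camera put the head centre about 40 mm in front of the back wall and 6 mm off the bay's middle.
- **Lever and tray:** I pressed the lever until it bottomed out at about 14 N and pushed the tray about 45 mm in against the bracket. The rest I pushed slowly at the lip until the force jumped to about 14 N.
- **Last checks:**
  - The lip in the camera picture gives a slide of about 143 mm, where at least 138 is needed. The finger's stopping point was within 1 mm of the predicted fully-home position.
  - The handle tail is inside the lip. The head centre works out to 44–46 mm in front of the back wall (limit 56), so it either shifted about 5 mm during the push or that is measuring error. The head itself is hidden under the chest, so I did not see it at the end.
  - The can, race and torch stand as before. I last saw the punch unmoved after the pull, and did not check the pinion and screwdriver again, though the arm never came near them.
  - The gripper is clear of everything, with wrist force near zero.

One disagreement: the shut fingertips reached less far than I had inferred from earlier contacts. I found the lever pad by force instead.

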